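# Clamp the reagent bottle and take off its push-and-turn cap

### The job

The reagent bottle stands loose between the jaws of the bench clamp: first flip the clamp's cam lever down flat so that the bottle is held. Then open its child-resistant cap: press it firmly down and, keeping it pressed, turn it anticlockwise (seen from above) about a sixth of a turn past its catch, and lift it off. Set the cap down gently, right way up, in the shallow white tray, leaving the bottle upright in the locked clamp and the other things on the bench where they are.

Things in the scene. Friction and masses are not known exactly. Their poses are not given: they have to be found in the camera images.
- clamp: Aluminium bottle clamp bolted to the bench, base plate 110 (x) by 214 (y) by 12 mm. Origin on the bench under the bottle's place, z up; y runs along the clamp: fixed V jaw on the +y side (to 71 mm), sliding V jaw and then the cam lever on the -y side. Jaws are 92 mm wide (x), their tops 78 mm above the bench.
- cam_lever (a joint): Cam lever, rad. 0: raised (free), pointing to the clamp's -y and 1.15 rad (66 degrees) above level; grows as it is flipped down, away from the bottle; 1.15: level, against its stop, locked. Starts at 0 to 0.2. Stiff (2 to 4 N at the handle's end); stays where it is left. Its cam slides the jaw 4 mm and grips the bottle with 15 to 20 N.
- cam_pivot (a point): Axis of the cam lever: at clamp x 0, y -100 mm, 42 mm above the bench; the lever turns about the clamp's x axis.
- lever_tip (a point): End of the lever's round handle, 102 mm from the pivot along the lever, moving with it. The handle is a round steel bar 16 mm in diameter from 47 to 102 mm from the pivot.
- bottle: White 500 ml plastic reagent bottle, loose, 76 mm in diameter, about 0.6 kg, on the clamp's 12 mm base plate; its foot is slippery, so unclamped it can turn with the cap. Origin: centre of its underside, z up. Cylindrical to 118 mm, shoulder to 138 mm, neck 41 mm in diameter (49 mm over three hooked bars), rim at 166 mm. The closed cap's lower edge is 150 mm above the origin.
- cap: Grey ribbed push-and-turn cap, 58 mm in diameter, 32 mm tall, 60 g, gripped by its side (free down to the lower edge; the shoulder is 12 mm lower). Origin: centre of its open lower edge, z up. Unpressed it turns only some 4 degrees. Pressed down 4 mm or more it turns anticlockwise from above (+ about z) under its catch; from 42 to 82 degrees it is free and lifts straight off.
- tray: Shallow white open tray fixed to the bench, 150 (x) by 170 (y) mm outside, 12 mm high, walls and floor 4 mm. Origin: centre of its underside.
- cap_top (a point): Centre of the cap's top face, 32 mm above the cap's origin. The cap's spring holds it up against the catch: it gives way at about 7 N, needs 11 to 12 N to go 4.5 mm down, and bottoms at 7 mm (14 N). Turning it while pressed takes 0.2 to 0.4 N m: grip its sides firmly (about 40 N).
- tip_box: Bystander: pipette-tip box with a yellow lid, 88 by 125 by 68 mm; origin under its centre.
- sample_bottle: Bystander: small white bottle, 54 mm in diameter, 105 mm tall; origin under its centre.
- jar: Bystander: low white jar with a black lid, 60 mm in diameter, 65 mm tall; origin under its centre.
Mind the look-alikes: they are no part of the job. Leave any orange look-alike of the bottle alone.

How it is judged:
By the outcome, as a careful person would: the job done as asked, in the order asked, and still so for the second after the job is handed in, with the robot touching nothing.
It also fails if it takes over 56 s, if anything falls off the work surface, if the arm or the gripper's body presses on something with over 40 N, if the wrist force passes 120 N, or if a joint passes its speed limit or range.

### The arm

A 6-joint arm with a two-finger parallel gripper is mounted at the origin on the work surface. World frame = base frame: x ahead of the robot, y to its left, z up, the work surface at z = 0. Lengths are in m, angles in rad, forces in N, time in s.
With the tool pointing down it reaches from about 0.35 to 0.925 m from the base axis. Payload 6.4 kg.
Tool frame: the origin (TCP) lies midway between the tips of the shut fingers; the grasp point (between the pads) lies 19 mm behind it (r.tcp_to_grasp is the distance from the TCP to the grasp point, in m); z points along the fingers, x is the direction in which the jaws open and shut, and the axes are right-handed (so a half turn about z gives the same grasp; the last joint's range is limited). The gripper opens to 85 mm and grips with 20 to 120 N. Pads are 22 mm wide; open, the fingers measure 114 mm over their backs; the gripper's body (76 mm by 85 mm) begins 54 mm behind the grasp point. The pads swing forward as they close: fully open they stand 13 mm farther back than shut.
Start: joints at [-1.501, 0.245, 1.558, -0, 1.339, -0.174], TCP at [0.157, -0.631, 0.231] pointing down, gripper open.
Joint ranges: [-3.13, 3.13], [-1.02, 2.26], [0.13, 2.54], [-0.95, 4.09], [0.21, 2.88], [-2.74, 2.74]. Speed limits (rad/s): [2.57, 2.57, 3.14, 3.14, 3.14, 3.14].

### API

Orientations are given as a rotation vector (axis times angle).
In Python, from station import status, read_camera, calibration, r gives the robot as it stands. The module is installed in compiled form; this text tells all that it offers.
- The arm moves only by the tool arm_command, never from a script. Its argument "plan" is text: rows parted by semicolons, each of 7 numbers parted by spaces: the shift along the world's x, y, z in m, then the turn, a rotation vector about the world's x, y, z in degrees, then the closure, from -1 (fully open) to 1 (shut). A call has 1 to 5 rows; each row shifts and turns the pose as measured when the row begins; what a row does not reach is not made up. A row lasts 1/12 s, in which the tool goes at most 41.7 mm and 7.16 degrees, less where a joint would pass 70% of its speed; a pose out of reach is approached as far as the arm can. A call with a gripper value outside its range is refused whole. The fingers move at their own pace and stop on an object; "force" is the grip in N (left out, the last holds). Time passes only in rows, so rows that do not move let the fingers close. It gives the time, the measured TCP pose, the force and the opening at its end, in the units of the state.
- status.get_state(): the state, without advancing time (a new reading comes with each control period).
- read_camera(name): name is "side" or "top"; returns the picture (400x640x3 uint8, red, green, blue); there is no depth.
- calibration(name): a dict with "K" (3x3 intrinsics, pixels), "rvec" (rotation vector, rad) and "tvec" (3), from world to camera coordinates, as OpenCV has them. Camera axes: x right, y down, z forward; pixel columns grow to the right and rows downward; lengths in m; the calibration is good to about 2 mm. A picture is of the moment at which its call begins. calibration takes no time and is no camera call.
- r.hand_in(): hands the job in, once; it reports no verdict.
The state is a dict: "t": time; "joint_pos": joint angles; "dq": joint speeds; "joint_torque": joint torques, N m; "tool_pos": TCP position; "orientation": TCP orientation; "contact_force": force on the tool from outside, world axes, zero at the start; "moment": the same for the moment, N m; "finger_gap": finger opening in m.
Only numpy, scipy, OpenCV 4.12 (cv2) and the standard library are available. Lean on these libraries where they do the work, as an engineer would, in place of code of your own. Each camera call takes 0.05 s, during which the arm holds its last target.

## Working session

There is one attempt and no reset: what is moved stays moved. The work goes in short steps, Python scripts to look and compute and a tool call to move; the robot and the scene stay as the last step left them, time stands still between calls to the robot, and variables do not carry over. Pictures are saved under pics/ and viewed, and the job is handed in when it is done.

Besides the shell and the picture viewer there is one more tool, called after "Call:" in YAML: its name, and indented under it one key for each argument. arm_command: Moves the arm, as the interface text tells. Its arguments: {"type":"object","properties":{"plan":{"type":"string"},"force":{"type":"number"}},"required":["plan"]}

```bash
mkdir -p pics; python3 - <<'E'
from station import status, read_camera, calibration, r
import cv2, numpy as np
print(status.get_state())
print(r.tcp_to_grasp)
for n in("side","top"):
    im=read_camera(n); cv2.imwrite(f"pics/{n}0.png",im[:,:,::-1])
    c=calibration(n); print(n,c)
    R=cv2.Rodrigues(np.array(c["rvec"]))[0]; print(-R.T@np.array(c["tvec"]).ravel(), R)
E
```

```text
{'t': 0.0, 'joint_pos': array([-1.50108057e+00,  2.45818144e-01,  1.55899314e+00,  3.40473675e-05,
        1.33868956e+00, -1.74093017e-01]), 'dq': array([ 0.00028272,  0.00194978,  0.0006354 , -0.00169766,  0.00041364,
       -0.00111464]), 'joint_torque': array([-1.39895437e-03, -4.29516649e+01, -3.26127863e+01, -1.90509022e-04,
        5.38710330e-03,  8.76433518e-06]), 'tool_pos': array([ 0.15689028, -0.63022086,  0.23018893]), 'orientation': array([-2.47394648e+00,  1.93394507e+00,  1.96646115e-03]), 'contact_force': array([-0.48628633, -0.59011144,  0.06270395]), 'moment': array([-0.07090148, -0.01955022,  0.02493831]), 'finger_gap': 0.0853097332540706}
0.0187
side {'K': array([[367.3573964 ,   0.        , 313.28718476],
       [  0.        , 367.3573964 , 197.1331615 ],
       [  0.        ,   0.        ,   1.        ]]), 'rvec': array([ 0.86168693, -2.30292828,  1.32486769]), 'tvec': array([0.39578553, 0.30493007, 0.74885486])}
[-0.02345751  0.63312484  0.63954265] [[-0.75524642 -0.65543692  0.00230113]
 [-0.33145598  0.37889636 -0.86404542]
 [ 0.56545538 -0.65332993 -0.5034086 ]]
top {'K': array([[501.63931969,   0.        , 313.5404212 ],
       [  0.        , 501.63931969, 200.36811028],
       [  0.        ,   0.        ,   1.        ]]), 'rvec': array([ 2.18074135, -2.12166522,  0.15323153]), 'tvec': array([-0.02279923,  0.56145824,  1.34445153])}
[ 0.37089946 -0.00479369  1.40915424] [[ 0.02706451 -0.99961769  0.00565528]
 [-0.99005631 -0.02758602 -0.13794027]
 [ 0.13804354 -0.00186576 -0.9904244 ]]
```

View pics/side0.png

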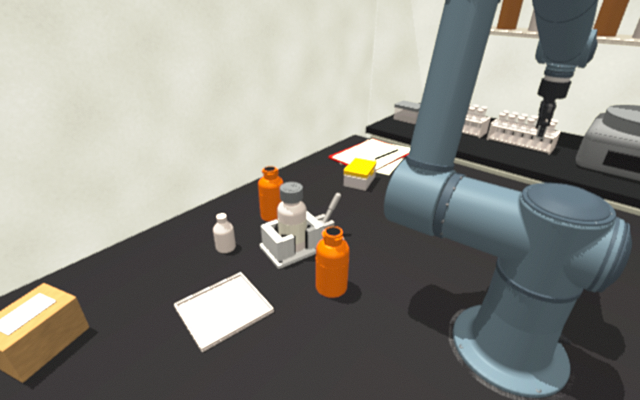

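View pics/top0.png

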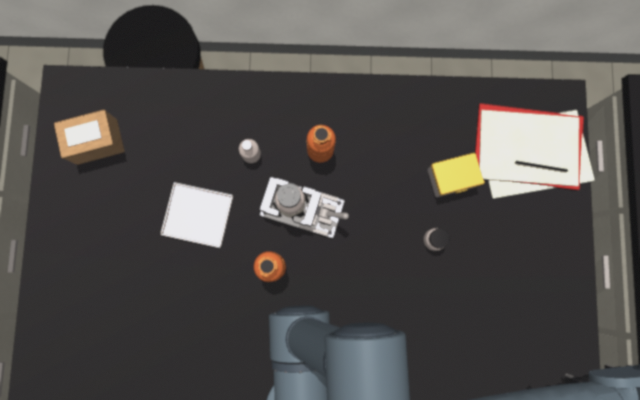

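The side view shows the grey cap at about (291,190), the raised lever tip at about (336,198), the tray at (223,308), and orange look-alikes at (270,195) and (332,262). The top view shows the cap at (289,197), the clamp plate centred around (302,207), the lever tip at (346,215) and the tray at (197,215). I'll zoom in to measure.

```bash
python3 - <<'E'
import cv2, numpy as np
a=cv2.imread("pics/top0.png")[165:250,240:370]; b=cv2.imread("pics/side0.png")[170:275,240:360]
cv2.imwrite("pics/ztop.png",cv2.resize(a,None,fx=6,fy=6,interpolation=cv2.INTER_CUBIC))
cv2.imwrite("pics/zside.png",cv2.resize(b,None,fx=5.5,fy=5.5,interpolation=cv2.INTER_CUBIC))
E
```

```text
(no output)
```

View pics/ztop.png

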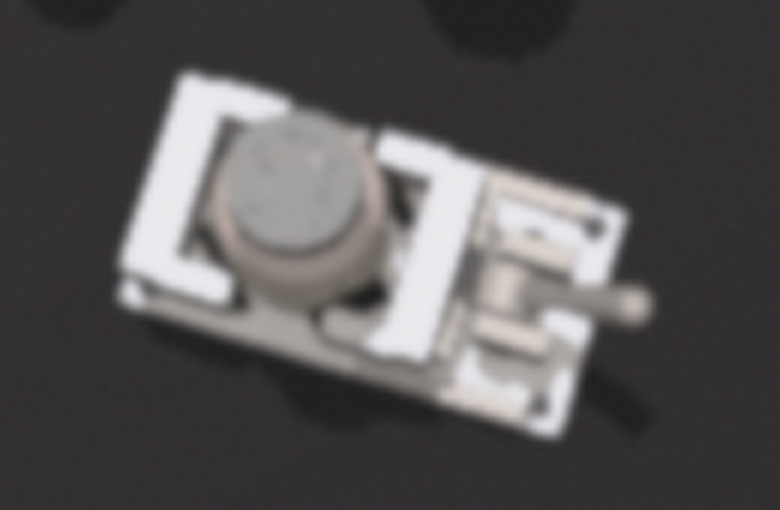

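View pics/zside.png

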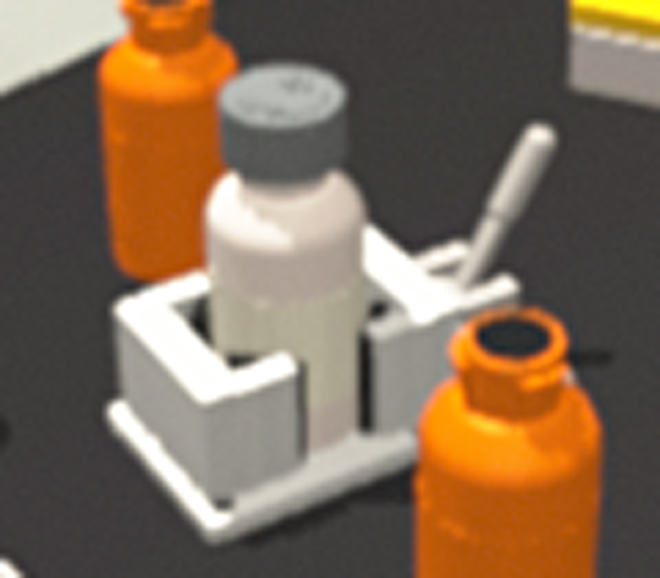

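```bash
cat > h.py <<'E'
from station import calibration
import cv2, numpy as np
def ray(n,p):
    c=calibration(n);R=cv2.Rodrigues(np.array(c["rvec"]))[0];o=-R.T@np.array(c["tvec"]).ravel()
    q=cv2.undistortPoints(np.array([[p]],float),c["K"],None)[0,0]
    return o,R.T@np.array([q[0],q[1],1])
def onz(n,p,z):
    o,d=ray(n,p); return o+d*(z-o[2])/d[2]
def tri(p,q,n1="top",n2="side"):
    o1,d1=ray(n1,p);o2,d2=ray(n2,q)
    s=np.linalg.lstsq(np.c_[d1,-d2],o2-o1,rcond=None)[0]
    a=o1+s[0]*d1;b=o2+s[1]*d2
    return (a+b)/2,np.linalg.norm(a-b)
def proj(n,P):
    c=calibration(n); return cv2.projectPoints(np.array(P,float).reshape(-1,3),np.array(c["rvec"]),np.array(c["tvec"]),c["K"],None)[0][:,0]
E
python3 - <<'E'
from h import *
np.set_printoptions(precision=4,suppress=True)
zt=lambda x,y:((x+.5)/6-.5+240,(y+.5)/6-.5+165)
zs=lambda x,y:((x+.5)/5.5-.5+240,(y+.5)/5.5-.5+170)
print("cap tri",tri(zt(297,182),zs(284,97)), "top on .194",onz("top",zt(297,182),.194),"side",onz("side",zs(284,97),.194))
print("lever tip",tri(zt(636,303),zs(541,135)))
P={k:onz("top",zt(*p),z) for k,p,z in [("jA",(185,72),.078),("jB",(122,262),.078),("pC",(628,210),.012),("pD",(555,437),.012),("pE",(122,303),.012)]}
for k,v in P.items(): print(k,v)
d=P["pE"]-P["pD"]; print("yaw of +y from DE",np.degrees(np.arctan2(d[1],d[0])),np.linalg.norm(d))
d=P["jA"]-P["jB"]; print("jaw dir",np.degrees(np.arctan2(d[1],d[0])),np.linalg.norm(d))
d=P["pC"]-P["pD"]; print("plate dir",np.degrees(np.arctan2(d[1],d[0])),np.linalg.norm(d))
im=cv2.imread("pics/top0.png");m=cv2.inRange(im,(170,170,170),(255,255,255));
n,l,s,c=cv2.connectedComponentsWithStats(m)
for i in range(1,n):
    if s[i,4]>300 and s[i,0]<260 and s[i,0]>150: 
        cn=cv2.findContours((l==i).astype(np.uint8),0,2)[0][0]; b=cv2.boxPoints(cv2.minAreaRect(cn)); print(s[i],b.tolist()); print(np.array([onz("top",p,.012) for p in b]),np.mean([onz("top",p,.012) for p in b],0))
E
```

```text
cap tri (array([0.5522, 0.0532, 0.1934]), np.float64(0.00014240086408224336)) top on .194 [0.5521 0.0532 0.194 ] side [0.5515 0.054  0.194 ]
lever tip (array([ 0.513 , -0.0912,  0.126 ]), np.float64(0.002076992571610913))
jA [0.6179 0.1107 0.078 ]
jB [0.5312 0.1353 0.078 ]
pC [ 0.5703 -0.0937  0.012 ]
pD [ 0.463  -0.0618  0.012 ]
pE [0.5199 0.1415 0.012 ]
yaw of +y from DE 74.36263374123497 0.21114863316578814
jaw dir -15.88801588023416 0.09016396011685858
plate dir -16.552771669855215 0.11193907027405492
[ 162  183   70   64 3180] [[160.8941192626953, 233.97647094726562], [172.4470672607422, 181.98822021484375], [231.84706115722656, 195.188232421875], [220.2941131591797, 247.17648315429688]]
[[0.4595 0.4144 0.012 ]
 [0.6069 0.392  0.012 ]
 [0.5739 0.2227 0.012 ]
 [0.4274 0.2475 0.012 ]] [0.5169 0.3192 0.012 ]
```

Clamp origin is about (0.5535, 0.0545) with its y axis at 74°. The lever is about 59° above level. The tray centre is about (0.517, 0.319). Next I move above the lever with the fingers shut, turning them along clamp x.

Call:
arm_command:
  plan: "0.021 0.034 0 0 0 6.5 1; 0.021 0.034 0 0 0 6.5 1; 0.021 0.034 0 0 0 6.5 1; 0.021 0.034 0 0 0 6.5 1; 0.021 0.034 0 0 0 6.5 1"
  force: 60

```text
t: 0.52
tool_pos: [0.2594, -0.4579, 0.2258]
orientation: [-2.922, 1.144, 0.007]
contact_force: [0.7, 0.0, 0.6]
finger_gap: 0.0256
```

Call:
arm_command:
  plan: "0.021 0.034 0 0 0 6.5 1; 0.021 0.034 0 0 0 6.5 1; 0.021 0.034 0 0 0 6.5 1; 0.021 0.034 0 0 0 6.5 1; 0.021 0.034 0 0 0 0 1"

```text
t: 0.93
tool_pos: [0.3658, -0.2786, 0.2235]
orientation: [-3.109, 0.419, 0.011]
contact_force: [1.6, -0.6, -0.5]
finger_gap: 0.0002
```

Call:
arm_command:
  plan: "0.024 0.032 0.004 0 0 0 1; 0.024 0.032 0.004 0 0 0 1; 0.024 0.032 0.002 0 0 0 1; 0.024 0.032 0.002 0 0 0 1; 0.024 0.032 0 0 0 0 1"

```text
t: 1.35
tool_pos: [0.4869, -0.1093, 0.2346]
orientation: [-3.108, 0.419, 0.012]
contact_force: [0.1, -1.6, 1.2]
finger_gap: 0.0
```

Call:
arm_command:
  plan: "0.02 0.03 0 0 0 0 1; 0.01 0.015 -0.01 0 0 0 1; 0 0 -0.02 0 0 0 1; 0 0 0 0 0 0 1"

```text
t: 1.68
tool_pos: [0.5209, -0.0542, 0.2038]
orientation: [-3.109, 0.402, 0.009]
contact_force: [-0.1, 0.5, -1.0]
finger_gap: -0.0004
```

```bash
python3 - <<'E'
from station import *
from station import status, read_camera
from h import *
import cv2
s=status.get_state();print(s["t"],s["tool_pos"],s["orientation"],s["joint_pos"])
im=read_camera("side"); cv2.imwrite("pics/s1.png",cv2.resize(im[120:280,220:400,::-1],None,fx=4,fy=3.7))
p=np.array([.526,-.0416]);y=np.array([np.cos(np.radians(74)),np.sin(np.radians(74))])
for sc,z in [(15,.12),(23,.115),(40,.104),(54,.089),(64,.070),(69,.050)]: print(sc,z,p-y*sc/1000)
E
```

```text
1.6833 [ 0.52093292 -0.05421858  0.20379146] [-3.10902582  0.40195959  0.0094583 ] [-0.32306373 -0.02160531  1.8998317   0.00563598  1.27058144 -0.0676004 ]
15 0.12 [ 0.52186544 -0.05601893]
23 0.115 [ 0.51966034 -0.06370902]
40 0.104 [ 0.51497451 -0.08005047]
54 0.089 [ 0.51111558 -0.09350813]
64 0.07 [ 0.50835921 -0.10312075]
69 0.05 [ 0.50698102 -0.10792706]
```

View pics/s1.png

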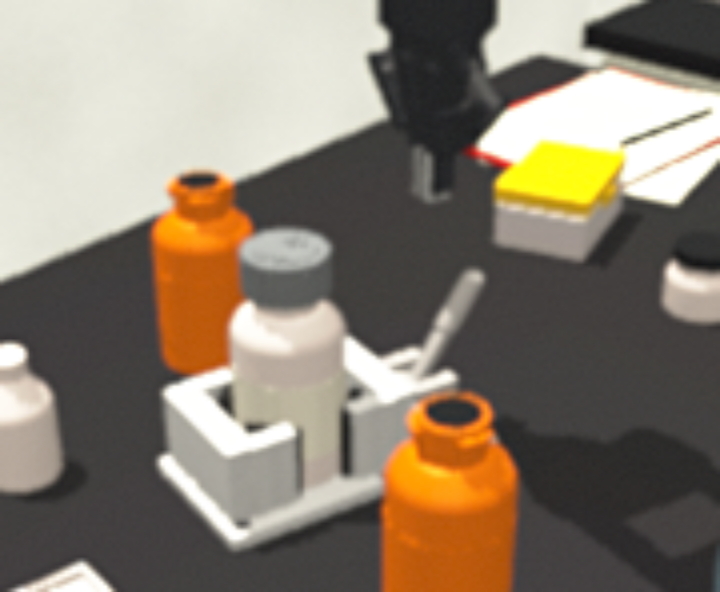

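The shut fingers stand above the lever's inner side, with the tip at about (435,190) in the zoom. I'll descend beside the lever, then sweep along its arc.

Call:
arm_command:
  plan: "0 0.002 -0.03 0 0 0 1; 0 0.002 -0.03 0 0 0 1; 0 0 -0.018 0 0 0 1; 0 0 -0.005 0 0 0 1; 0 0 0 0 0 0 1"

```text
t: 2.15
tool_pos: [0.5239, -0.0543, 0.1264]
orientation: [-3.111, 0.41, -0.009]
contact_force: [-0.7, -0.7, 0.0]
finger_gap: -0.0002
```

Call:
arm_command:
  plan: "-0.002 -0.006 -0.008 0 0 0 1; -0.003 -0.008 -0.005 0 0 0 1; -0.003 -0.01 -0.006 0 0 0 1; -0.002 -0.008 -0.006 0 0 0 1"

```text
t: 2.48
tool_pos: [0.5164, -0.0897, 0.1055]
orientation: [-3.111, 0.41, -0.024]
contact_force: [-0.7, 2.1, 0.1]
finger_gap: -0.0001
```

Call:
arm_command:
  plan: "-0.001 -0.004 -0.012 0 0 0 1; -0.001 -0.005 -0.012 0 0 0 1; -0.001 -0.004 -0.012 0 0 0 1; -0.001 -0.002 -0.01 0 0 0 1; 0 0 -0.004 0 0 0 1"

```text
t: 2.9
tool_pos: [0.5138, -0.1122, 0.0546]
orientation: [3.112, -0.418, 0.036]
contact_force: [0.8, -0.0, 2.9]
finger_gap: -0.0003
```

Call:
arm_command:
  plan: "-0.003 0 -0.004 0 0 0 1; 0 0 -0.004 0 0 0 1; 0 0 -0.004 0 0 0 1; 0 0 -0.004 0 0 0 1"

```text
t: 3.23
tool_pos: [0.5125, -0.1134, 0.049]
orientation: [3.114, -0.415, 0.025]
contact_force: [-19.0, 6.7, 39.4]
finger_gap: -0.0002
```

It reached the stop: z is 0.049 and the force rose. I'll lift off and check.

Call:
arm_command:
  plan: "0 0 0.02 0 0 0 -1; 0 0 0.04 0 0 0 -1; 0 0 0.04 0 0 0 -1; 0 0 0.04 0 0 0 -1; 0 0 0.04 0 0 0 -1"

```text
t: 3.65
tool_pos: [0.5035, -0.1092, 0.2265]
orientation: [-3.109, 0.411, 0.011]
contact_force: [0.9, 0.5, -0.3]
finger_gap: 0.0604
```

Call:
arm_command:
  plan: "0.005 0.02 0.03 0 0 0 -1; 0.005 0.02 0.01 0 0 0 -1; 0 0 0 0 0 0 -1"

```text
t: 3.9
tool_pos: [0.5166, -0.0699, 0.2792]
orientation: [-3.114, 0.414, -0.016]
contact_force: [-0.1, 0.6, 0.2]
finger_gap: 0.0852
```

```bash
python3 - <<'E'
from station import status, read_camera
from h import *
s=status.get_state();print(s["t"],s["tool_pos"],s["orientation"],s["contact_force"],s["finger_gap"])
im=read_camera("side")[:,:,::-1]; cv2.imwrite("pics/s2full.png",im);cv2.imwrite("pics/s2.png",cv2.resize(im[170:275,240:360],None,fx=5.5,fy=5.5,interpolation=cv2.INTER_CUBIC))
im=read_camera("top")[:,:,::-1]; cv2.imwrite("pics/t2full.png",im);cv2.imwrite("pics/t2.png",cv2.resize(im[165:250,240:370],None,fx=6,fy=6,interpolation=cv2.INTER_CUBIC))
E
```

```text
3.9 [ 0.51664689 -0.0698661   0.27919566] [-3.1139573   0.41377075 -0.01636247] [-0.09262462  0.55185741  0.1588977 ] 0.08518430576455484
```

View pics/s2.png

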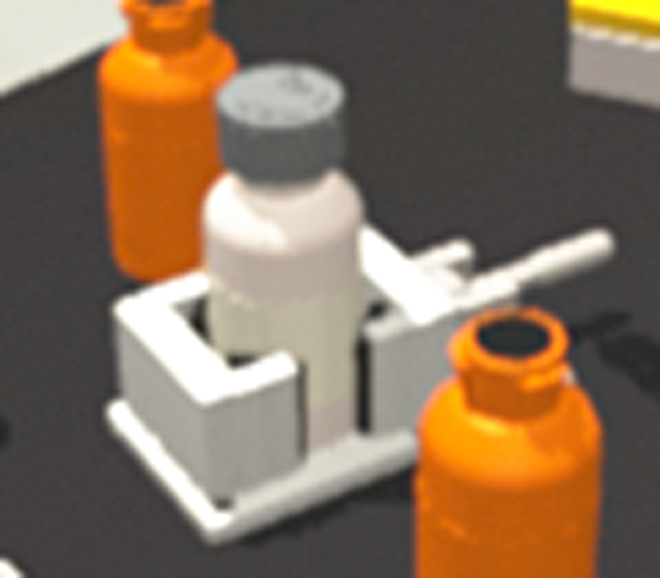

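View pics/t2.png

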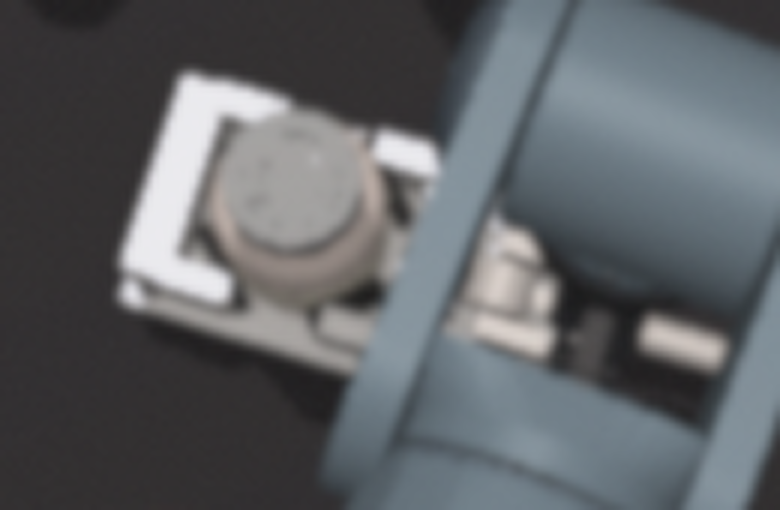

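```bash
python3 - <<'E'
from h import *
np.set_printoptions(precision=4,suppress=True)
zt=lambda x,y:((x+.5)/6-.5+240,(y+.5)/6-.5+165)
zs=lambda x,y:((x+.5)/5.5-.5+240,(y+.5)/5.5-.5+170)
print("cap",tri(zt(297,180),zs(281,96)))
print("tip",tri(zt(722,342),zs(603,242)))
p=np.array([.526,-.0416]);y=np.array([np.cos(np.radians(74)),np.sin(np.radians(74))])
for th in (0,.1,.2):
  q=p-y*.098*np.cos(th); w=proj("side",[*q,.042+.098*np.sin(th)])[0]; print(th,q,(w+.5-[240,170])*5.5-.5)
E
```

```text
cap (array([0.5533, 0.0535, 0.1936]), np.float64(0.0009268570416866586))
tip (array([ 0.5041, -0.1373,  0.0425]), np.float64(0.005368846404023281))
0 [ 0.499  -0.1358] [604.02   246.7357]
0.1 [ 0.4991 -0.1353] [604.2403 231.8112]
0.2 [ 0.4995 -0.1339] [603.0206 217.4204]
```

Cross-checking the lever: the tip sits at the level position (z about 0.043), which matches the projected locked pose. The cap centre is about (0.553, 0.0535). Moving above the cap.

Call:
arm_command:
  plan: "0.01 0.036 0 0 0 0 -1; 0.01 0.036 -0.006 0 0 0 -1; 0.009 0.03 -0.01 0 0 0 -1; 0.006 0.018 -0.01 0 0 0 -1; 0 0 0 0 0 0 -1"
  force: 50

```text
t: 4.42
tool_pos: [0.5467, 0.0481, 0.2395]
orientation: [3.109, -0.429, -0.013]
contact_force: [0.1, -0.8, -0.7]
finger_gap: 0.0854
```

Call:
arm_command:
  plan: "0.0065 0.0055 -0.01 0 0 0 -1; 0 0 -0.02 0 0 0 -1; 0 0 0 0 0 0 -1"

```text
t: 4.67
tool_pos: [0.5502, 0.0522, 0.2027]
orientation: [3.107, -0.427, -0.029]
contact_force: [-0.9, -0.1, -1.4]
finger_gap: 0.0853
```

```bash
python3 - <<'E'
from station import status, read_camera
from h import *
s=status.get_state();print(s["t"],s["tool_pos"],s["orientation"],s["contact_force"],s["finger_gap"])
im=read_camera("side")[:,:,::-1]; cv2.imwrite("pics/s3.png",cv2.resize(im[120:275,220:370],None,fx=4.5,fy=3.8,interpolation=cv2.INTER_CUBIC))
E
```

```text
4.6667 [0.55022677 0.05218642 0.20266399] [ 3.10714961 -0.4265964  -0.02934774] [-0.89016432 -0.05080862 -1.38104402] 0.08529980179382456
```

View pics/s3.png

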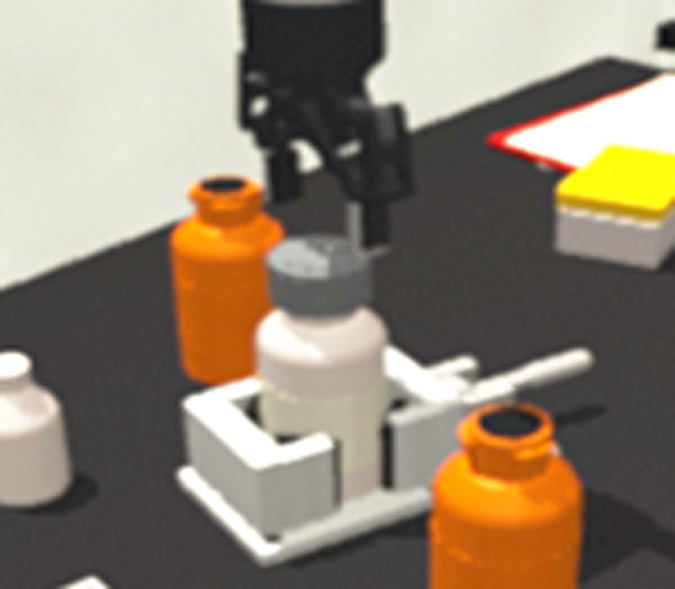

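Call:
arm_command:
  plan: "0.002 0.001 -0.012 0 -1 0 -1; 0.001 0 -0.012 0 0 0 -1; 0 0 -0.012 0 0 0 -1; 0 0 -0.008 0 0 0 -1; 0 0 0 0 0 0 -1"

```text
t: 5.13
tool_pos: [0.5545, 0.0487, 0.1597]
orientation: [3.108, -0.434, 0.003]
contact_force: [0.1, -0.1, -0.3]
finger_gap: 0.0854
```

Call:
arm_command:
  plan: "-0.0015 0.0045 -0.0025 0 0 0 -1; 0 0 0 0 0 0 -1; 0 0 0 0 0 0 0.1; 0 0 0 0 0 0 0.3"
  force: 50

```text
t: 5.47
tool_pos: [0.5534, 0.0532, 0.1578]
orientation: [3.107, -0.435, 0.004]
contact_force: [0.0, 0.2, -0.8]
finger_gap: 0.0638
```

Call:
arm_command:
  plan: "0 0 0 0 0 0 1; 0 0 0 0 0 0 1; 0 0 0 0 0 0 1; 0 0 0 0 0 0 1"
  force: 50

```text
t: 5.8
tool_pos: [0.5531, 0.0534, 0.1586]
orientation: [3.107, -0.434, 0.003]
contact_force: [0.3, 0.2, -0.3]
finger_gap: 0.0571
```

```bash
python3 - <<'E'
from station import status, read_camera
from h import *
s=status.get_state();print(s["t"],s["tool_pos"],s["orientation"],s["contact_force"],s["moment"],s["finger_gap"])
im=read_camera("side")[:,:,::-1]; cv2.imwrite("pics/s4.png",cv2.resize(im[120:275,220:370],None,fx=4.5,fy=3.8,interpolation=cv2.INTER_CUBIC))
E
```

```text
5.8 [0.55310983 0.05339312 0.15862715] [ 3.10713772 -0.43415543  0.00348956] [ 0.32770274  0.19359348 -0.31093094] [0.01847664 0.18100068 0.02840906] 0.05706505060152332
```

View pics/s4.png

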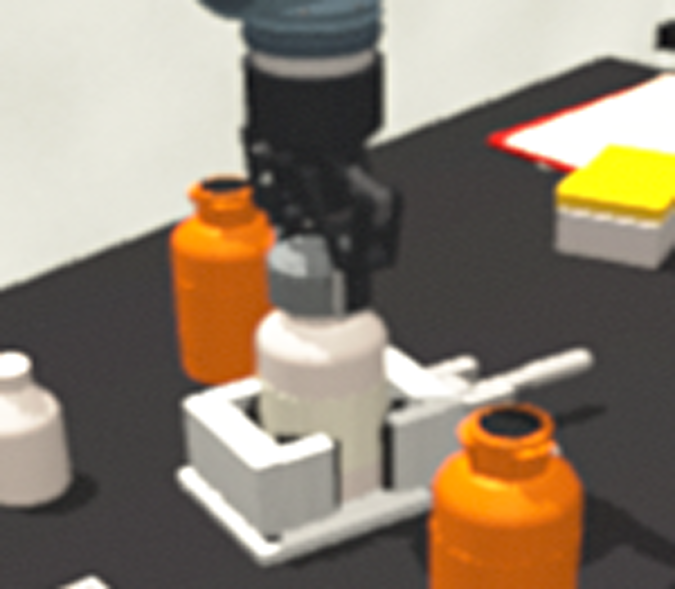

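The cap is gripped by its sides (gap 57 mm). Now pressing.

Call:
arm_command:
  plan: "0 0 -0.0025 0 0 0 1; 0 0 -0.0025 0 0 0 1; 0 0 -0.0025 0 0 0 1"
  force: 60

```text
t: 6.1
tool_pos: [0.5533, 0.0534, 0.1548]
orientation: [3.107, -0.433, 0.002]
contact_force: [-7.8, -0.7, 10.6]
finger_gap: 0.0568
```

Call:
arm_command:
  plan: "0 0 -0.0025 0 0 0 1; 0 0 -0.002 0 0 0 1"

```text
t: 6.27
tool_pos: [0.5533, 0.0534, 0.1537]
orientation: [3.106, -0.432, -0.001]
contact_force: [-8.2, 0.2, 11.1]
finger_gap: 0.0568
```

Call:
arm_command:
  plan: "0 0 -0.0025 0 0 0 1; 0 0 -0.002 0 0 5 1; 0 0 -0.002 0 0 6 1; 0 0 -0.002 0 0 6 1"

```text
t: 6.6
tool_pos: [0.5545, 0.0552, 0.1535]
orientation: [3.14, 0.046, 0.001]
contact_force: [-7.6, -0.5, 10.9]
finger_gap: 0.0568
```

Call:
arm_command:
  plan: "-0.001 -0.001 -0.0025 0 0 6 1; 0 -0.001 -0.0025 0 0 6 1; 0 0 -0.0025 0 0 6 1; 0 0 -0.0025 0 0 6 1"

```text
t: 6.93
tool_pos: [0.5546, 0.0555, 0.1528]
orientation: [-3.053, -0.728, -0.002]
contact_force: [-9.1, -1.0, 13.8]
finger_gap: 0.057
```

```bash
python3 - <<'E'
from station import status
s=status.get_state();print(s["moment"],s["contact_force"],s["joint_pos"])
E
```

```text
[-0.22283945  1.55487519 -0.22544633] [-9.06974976 -1.00309037 13.78212367] [-0.10527661  0.11491912  1.85808107  0.00386431  1.16836126 -0.57491659]
```

Call:
arm_command:
  plan: "-0.001 -0.001 -0.002 0 0 6 1; 0 -0.001 -0.002 0 0 6 1; 0 0 -0.002 0 0 6 1; 0 0 -0.0015 0 0 2 1; 0 0 -0.001 0 0 0 1"

```text
t: 7.35
tool_pos: [0.5555, 0.0549, 0.1547]
orientation: [-2.866, -1.277, -0.006]
contact_force: [-5.6, 0.0, 7.3]
finger_gap: 0.0567
```

```bash
python3 - <<'E'
from station import status, read_camera
from h import *
s=status.get_state();print(s["moment"],s["contact_force"],s["joint_pos"])
im=read_camera("side")[:,:,::-1]; cv2.imwrite("pics/s5.png",cv2.resize(im[120:275,220:370],None,fx=4.5,fy=3.8,interpolation=cv2.INTER_CUBIC))
E
```

```text
[-0.18609523  0.9731395  -0.13764396] [-5.55167044  0.01015899  7.28601609] [-0.1073218   0.11371012  1.85556504  0.00627117  1.17123983 -0.94809102]
```

View pics/s5.png

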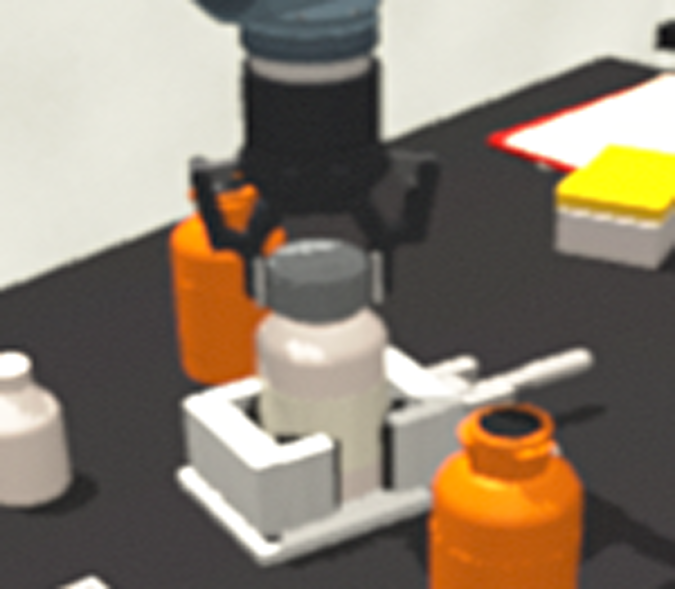

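The tool has turned 64° while pressed. Lifting gently and watching the force.

Call:
arm_command:
  plan: "0 0 0.003 0 0 0 1; 0 0 0.004 0 0 0 1; 0 0 0.004 0 0 0 1; 0 0 0.004 0 0 0 1"

```text
t: 7.73
tool_pos: [0.5555, 0.0547, 0.1713]
orientation: [-2.867, -1.276, -0.005]
contact_force: [-0.6, 0.1, -1.1]
finger_gap: 0.0573
```

Call:
arm_command:
  plan: "0 0 0.01 0 0 0 1; 0 0 0.015 0 0 0 1; 0 0 0.02 0 0 0 1; 0 0 0.02 0 0 0 1; 0 0 0 0 0 0 1"

```text
t: 8.15
tool_pos: [0.5559, 0.0549, 0.2405]
orientation: [-2.867, -1.276, -0.009]
contact_force: [0.4, 0.8, 0.3]
finger_gap: 0.0569
```

```bash
python3 - <<'E'
from station import status, read_camera
from h import *
s=status.get_state();print(s["t"],s["tool_pos"],s["moment"],s["contact_force"],s["finger_gap"])
im=read_camera("side")[:,:,::-1]; cv2.imwrite("pics/s6.png",cv2.resize(im[100:275,220:370],None,fx=4.5,fy=3.4,interpolation=cv2.INTER_CUBIC))
E
```

```text
8.15 [0.55586365 0.05493199 0.24051728] [ 0.0413995  -0.04689475  0.00494502] [0.39942025 0.82082612 0.3029218 ] 0.05693198781426919
```

View pics/s6.png

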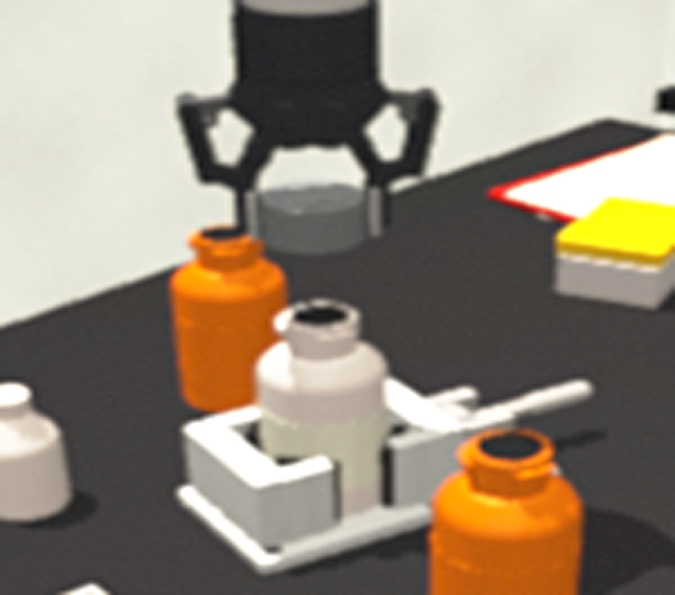

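The cap is off, held level in the fingers, and the bottle stands open and upright in the locked clamp. Carrying the cap to the tray.

Call:
arm_command:
  plan: "-0.004 0.03 0 0 0 0 1; -0.005 0.035 0 0 0 0 1; -0.005 0.035 0 0 0 0 1; -0.005 0.035 0 0 0 0 1; -0.005 0.035 0 0 0 0 1"

```text
t: 8.62
tool_pos: [0.5297, 0.2244, 0.2335]
orientation: [-2.875, -1.257, 0.0]
contact_force: [0.3, -0.5, -1.0]
finger_gap: 0.0568
```

Call:
arm_command:
  plan: "-0.005 0.035 -0.01 0 0 0 1; -0.005 0.03 -0.02 0 0 0 1; -0.003 0.02 -0.02 0 0 0 1; 0 0.005 -0.02 0 0 0 1; 0 0 0 0 0 0 1"

```text
t: 9.03
tool_pos: [0.5109, 0.3247, 0.1553]
orientation: [-2.868, -1.267, 0.006]
contact_force: [-1.1, -1.0, -1.3]
finger_gap: 0.0568
```

```bash
python3 - <<'E'
from station import status, read_camera
from h import *
s=status.get_state();print(s["t"],s["tool_pos"],s["orientation"],s["contact_force"],s["finger_gap"])
im=read_camera("side")[:,:,::-1]; cv2.imwrite("pics/s7.png",cv2.resize(im[160:360,130:360],None,fx=3.4,fy=2.9,interpolation=cv2.INTER_CUBIC))
c=[(.4595,.4144),(.6069,.392),(.5739,.2227),(.4274,.2475),(.517,.319)]
print([( (proj("side",[*p,.012])[0]+.5-[130,160])*[3.4,2.9]-.5).round().tolist() for p in c])
E
```

```text
9.0333 [0.5108536  0.32473257 0.15527685] [-2.86769062 -1.26733563  0.00557323] [-1.10769955 -1.04430866 -1.32830967] 0.056821692834903195
[[244.0, 544.0], [144.0, 419.0], [376.0, 327.0], [489.0, 428.0], [317.0, 423.0]]
```

View pics/s7.png

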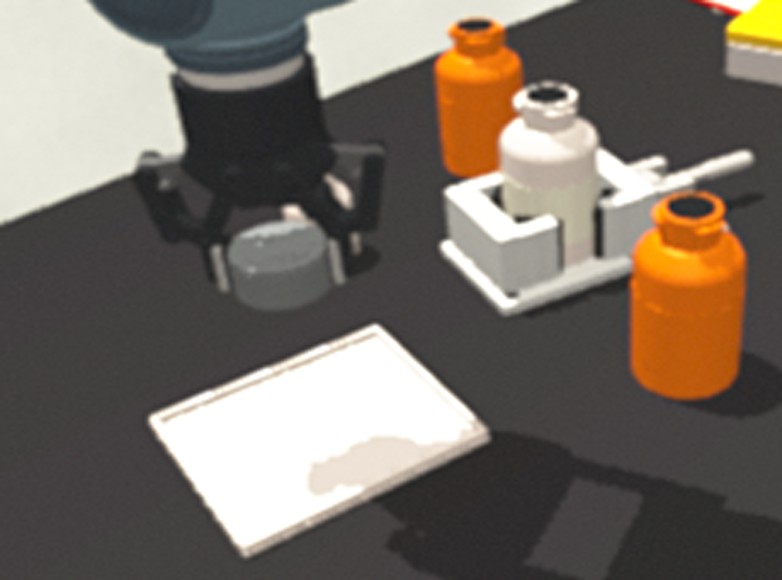

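The tray corners match the projection. The cap is level above the tray. Descending.

Call:
arm_command:
  plan: "0.003 -0.003 -0.035 0 0 0 1; 0.003 -0.002 -0.035 0 0 0 1; 0 0 -0.03 0 0 0 1; 0 0 -0.015 0 0 0 1; 0 0 0 0 0 0 1"

```text
t: 9.5
tool_pos: [0.5229, 0.3175, 0.0447]
orientation: [-2.871, -1.262, -0.016]
contact_force: [-0.2, 0.1, -1.0]
finger_gap: 0.0572
```

Call:
arm_command:
  plan: "-0.002 0 -0.015 0 0 0 1; 0 0 -0.01 0 0 0 1; 0 0 -0.005 0 0 0 1; 0 0 0 0 0 0 1"

```text
t: 9.83
tool_pos: [0.5252, 0.316, 0.0185]
orientation: [-2.874, -1.257, -0.026]
contact_force: [0.1, -0.1, -0.9]
finger_gap: 0.0572
```

Call:
arm_command:
  plan: "-0.002 0 -0.005 -0.4 0.9 0 1; -0.001 0 -0.004 0 0 0 1; 0 0 -0.003 0 0 0 1; 0 0 0 0 0 0 1"

```text
t: 10.17
tool_pos: [0.5252, 0.3167, 0.0098]
orientation: [-2.875, -1.257, -0.008]
contact_force: [-0.2, 0.3, -1.4]
finger_gap: 0.0573
```

Call:
arm_command:
  plan: "0 0 -0.003 0 0 0 1; 0 0 -0.002 0 0 0 1; 0 0 -0.0015 0 0 0 1; 0 0 -0.001 0 0 0 1"

```text
t: 10.5
tool_pos: [0.5259, 0.3173, 0.0027]
orientation: [-2.875, -1.258, -0.011]
contact_force: [0.9, 0.0, -0.7]
finger_gap: 0.057
```

```bash
python3 - <<'E'
from station import status, read_camera
from h import *
s=status.get_state();print(s["t"],s["tool_pos"],s["orientation"],s["contact_force"],s["finger_gap"])
im=read_camera("side")[:,:,::-1]; cv2.imwrite("pics/s8.png",cv2.resize(im[220:360,160:290],None,fx=5,fy=4.2,interpolation=cv2.INTER_CUBIC))
E
```

```text
10.5 [0.52593264 0.31729052 0.00270746] [-2.87479035 -1.2577547  -0.01078242] [ 0.86094809  0.01138491 -0.67829394] 0.056960627036211166
```

View pics/s8.png

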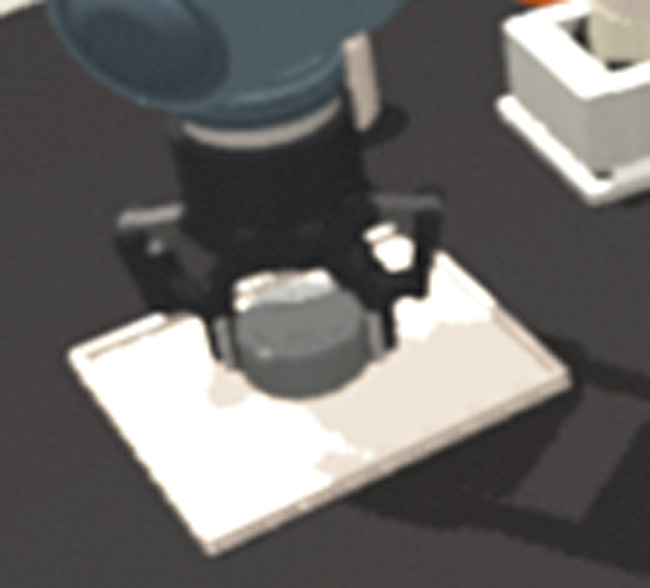

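Call:
arm_command:
  plan: "0 0 -0.001 0 0 0 1; 0 0 -0.001 0 0 0 1"

```text
t: 10.72
tool_pos: [0.5258, 0.3173, 0.0009]
orientation: [-2.875, -1.258, -0.01]
contact_force: [-4.3, -1.4, 9.1]
finger_gap: 0.0572
```

Contact with the tray floor, gentle at about 9 N. Releasing.

Call:
arm_command:
  plan: "0 0 0.0003 0 0 0 -0.5; 0 0 0 0 0 0 -0.6; 0 0 0 0 0 0 -0.8; 0 0 0 0 0 0 -0.8; 0 0 0 0 0 0 -0.9"
  force: 20

```text
t: 11.13
tool_pos: [0.5264, 0.3175, 0.0016]
orientation: [-2.875, -1.258, -0.012]
contact_force: [0.3, -0.0, -0.1]
finger_gap: 0.0814
```

Call:
arm_command:
  plan: "0 0 0.008 0 0 0 -0.9; 0 0 0.012 0 0 0 -0.9; 0 0 0.02 0 0 0 -0.9; 0 0 0.03 0 0 0 -0.9; 0 0 0.04 0 0 0 -0.9"

```text
t: 11.55
tool_pos: [0.5193, 0.3146, 0.1082]
orientation: [-2.874, -1.257, 0.018]
contact_force: [0.3, 1.1, -0.8]
finger_gap: 0.0811
```

Call:
arm_command:
  plan: "0 0 0.04 0 0 0 -0.9; -0.015 0.02 0.035 0 0 0 -0.9; -0.02 0.03 0.01 0 0 0 -0.9; -0.02 0.03 0 0 0 0 -0.9; -0.02 0.03 0 0 0 0 -0.9"

```text
t: 11.97
tool_pos: [0.4517, 0.424, 0.2147]
orientation: [-2.881, -1.24, -0.025]
contact_force: [-0.2, -0.4, -0.6]
finger_gap: 0.0812
```

Call:
arm_command:
  plan: "-0.02 0.03 0 0 0 0 -0.9; -0.02 0.03 0 0 0 0 -0.9; 0 0 0 0 0 0 -0.9; 0 0 0 0 0 0 -0.9"

```text
t: 12.3
tool_pos: [0.4059, 0.4925, 0.2237]
orientation: [-2.872, -1.249, -0.042]
contact_force: [0.7, 0.4, 0.2]
finger_gap: 0.0814
```

```bash
python3 - <<'E'
from station import status, read_camera
from h import *
s=status.get_state();print(s["t"],s["tool_pos"],s["orientation"],s["contact_force"],s["finger_gap"])
im=read_camera("side")[:,:,::-1]; cv2.imwrite("pics/s9.png",im)
im=read_camera("top")[:,:,::-1]; cv2.imwrite("pics/t9.png",im)
E
```

```text
12.3 [0.40590633 0.49248988 0.22373881] [-2.87171512 -1.2487894  -0.0418471 ] [0.65348807 0.39305013 0.22645078] 0.08138774002697768
```

View pics/s9.png

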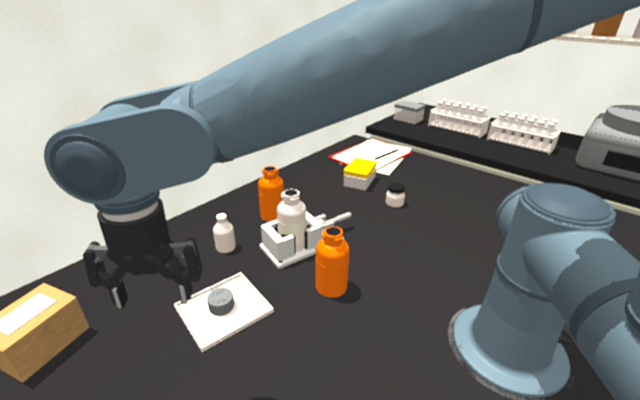

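View pics/t9.png

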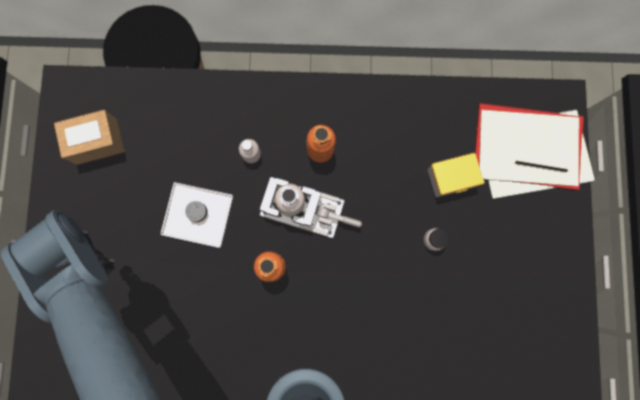

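The cap stands upright in the tray (top view 196,211; side view 221,300). The bottle is open and upright in the clamp, and the bystanders haven't moved. One last check of the lever angle.

```bash
python3 - <<'E'
from h import *
a=cv2.resize(cv2.imread("pics/t9.png")[195:240,310:370],None,fx=6,fy=6,interpolation=cv2.INTER_CUBIC)
b=cv2.resize(cv2.imread("pics/s9.png")[200:245,310:370],None,fx=6,fy=6,interpolation=cv2.INTER_CUBIC)
cv2.imwrite("pics/z9.png",np.hstack([a,b]))
E
```

```text
(no output)
```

View pics/z9.png

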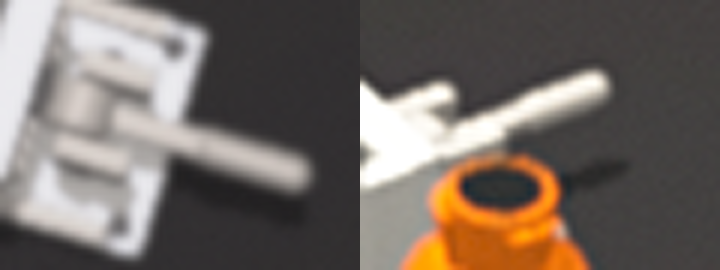

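```bash
python3 - <<'E'
from h import *
f=lambda x,y,ox,oy:((x+.5)/6-.5+ox,(y+.5)/6-.5+oy)
print("tip",tri(f(301,174,310,195),f(241,84,310,200)))
# mid handle start (step) 
print("step",tri(f(193,137,310,195),f(141,127,310,200)))
E
```

```text
tip (array([ 0.49953566, -0.1358666 ,  0.0449716 ]), np.float64(0.002520535185112035))
step (array([ 0.51861879, -0.08519538,  0.03605536]), np.float64(0.003703077483491886))
```

```bash
python3 - <<'E'
from station import r
print(r.hand_in())
E
```

```text
the job is handed in; nothing more can be done
None
```

The job is done and handed in at about 12.4 s. I flipped the cam lever down to its stop, pressed the cap about 5 to 6 mm down and turned it 64° anticlockwise. Then I lifted it off, set it down right way up in the white tray and backed the arm away.

- **Lever:** the last pictures put its tip at z about 0.045 m against 0.042 m for dead level, which is within the roughly 2 mm calibration error. The fingers met a hard stop, about 39 N against the lever's own 2 to 4 N. The force sensor also showed about 19 N sideways at that moment.
- **Cap:** it lifted off with no noticeable resistance. It touched the tray floor at about 9 N before I let go, and it stands upright near the middle of the tray.
- **Bottle and bench:** the bottle is open and upright in the clamp. By eye, the tip box, sample bottle, jar and both orange look-alikes are where they started.
- **Arm:** it is clear of everything, with contact force near zero.

No check failed. The two camera views disagreed by 2.5 to 5 mm on the lever points I picked by eye.

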